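# Return the setting block to its marked bay and drop its depth rod

### The arm

A 6-joint arm with a two-finger parallel gripper is mounted at the origin on the work surface. World frame = base frame: x ahead of the robot, y to its left, z up, the work surface at z = 0. Lengths are in m, angles in degrees, forces in N, time in s.
With the tool pointing down it reaches from about 0.25 to 0.725 m from the base axis. Payload 9.7 kg.
Tool frame: the origin (TCP) lies midway between the tips of the shut fingers; the grasp point (between the pads) lies 19 mm behind it; z points along the fingers, x is the direction in which the jaws open and shut, and the axes are right-handed (so a half turn about z gives the same grasp; the last joint's range is limited). The gripper opens to 85 mm and grips with 20 to 120 N. Pads are 22 mm wide; open, the fingers measure 114 mm over their backs; the gripper's body (76 mm by 85 mm) begins 54 mm behind the grasp point. The pads swing forward as they close: fully open they stand 13 mm farther back than shut.
Start: joints at [-66.864, 4.979, 10.078, 95.1, 0, 90], TCP at [0.216, -0.506, 0.231] pointing down, gripper open.
Joint ranges: [-179.16, 179.16], [-48.56, 103.87], [-65.8, 70.77], [-126.05, 130.52], [-82.76, 87.17], [-180, 180]. Speed limits (degrees/s): [127.2, 127.2, 147.25, 180, 180, 180].

### API

Orientations are given as [roll, pitch, yaw] about the fixed x, y, z axes, in that order (R = Rz(yaw) Ry(pitch) Rx(roll)).
In Python, from workcell import sensors, camera, get_calibration, bot, recognise, place_of gives the robot as it stands. The module is installed in compiled form; this text tells all that it offers.
- The arm moves only by the tool send_rows, never from a script. Its argument "plan" is a list of rows, each a list of 3 entries, a list of its own where there are three numbers: the shift along the tool's x, y, z normalised to -1 to 1, where 1 is 0.3 m, then the turn, a rotation vector about the tool's x, y, z normalised to -1 to 1, where 1 is pi rad, then the closure, from -1 (fully open) to 1 (shut). In form: [[[x, y, z], [rx, ry, rz], claw], ...]. A call has 1 to 10 rows; each row is the pose to reach, as a shift and turn from the pose commanded when the call began, along the tool's axes at that moment, turning the shorter way round; what a row does not reach only later rows make up. A row lasts 1/10 s, in which the tool goes at most 50 mm and 8.59 degrees, less where a joint would pass 70% of its speed; a pose out of reach is approached as far as the arm can. A call with a number of a shift or a turn outside -1 to 1 is refused whole. A call with a gripper value outside its range is refused whole. The fingers move at their own pace and stop on an object; "force" is the grip in N (left out, the last holds). Time passes only in rows, so rows that repeat a pose let the fingers close. It gives the time, the measured TCP pose, the force and the opening at its end, in the units of the state.
- sensors.get_obs(): the state, without advancing time (a new reading comes with each control period).
- camera(name): name is "side" or "top"; returns the picture (420x560x3 uint8, blue, green, red); there is no depth.
- get_calibration(name): a dict with "fx", "fy", "cx", "cy" (pixels), "R" (3x3) and "t" (3): a world point X has camera coordinates R X + t. Camera axes: x right, y down, z forward; pixel columns grow to the right and rows downward; lengths in m; the calibration is good to about 2 mm. A picture is of the moment at which its call begins. get_calibration takes no time and is no camera call.
- bot.job_done(): hands the job in, once; it reports no verdict.
Trained networks look in the newest picture that a camera, given by its name, has taken for a name from the list of things; names that differ only in an ending like _2 or _b are one class to them, and where a whole thing is asked for, a point or a joint stands for the part that bears it (a point fixed in the world has none). Each returns a list of dicts, best first, with "p" (0 to 1); they miss things now and then, are a little off and sometimes report something else, mostly with a low value. They report only what shows in the picture. A call takes as long as a camera call. They do not tell look-alikes from the thing itself.
- recognise(label, camera): "point" ([column, row] in pixels, amid what is visible of it).
- place_of(label, camera): "point" ([column, row] in pixels: a listed point, or the origin of a listed thing).
The state is a dict: "time": time; "q": joint angles; "qd": joint speeds; "joint_efforts": joint torques, N m; "ee_pos": TCP position; "tcp_rot": TCP orientation; "wrist_force": force on the tool from outside, world axes, zero at the start; "torque": the same for the moment, N m; "opening": finger opening in m.
Only numpy, scipy, OpenCV 4.12 (cv2) and the standard library are available. Lean on these libraries where they do the work, as an engineer would, in place of code of your own. Each camera call takes 0.05 s, during which the arm holds its last target. There are 200 camera calls.

### The job

Put the loose setting block with two dots back in the storage bay labelled with two dots: slide it along the table without lifting it, hole end first, until it is fully home against the bay's back stop. Then press that bay's depth rod down into the block's hole until it bottoms, and let go. Leave the other blocks, the other rods and everything else on the table where they are.

Things in the scene. Friction and masses are not known exactly. Their poses are not given: they have to be found in the camera images.
- block_B: aluminium setting block 120 long (its x), 76 wide (y), 32 high, with two black dots in its top near its -x end; blind hole 22 diameter, 16 deep in its top at x = +30, y = 0 (30 from its +x end). Origin at the centre of its underside. The one to put away: it lies loose on the table in front of the bays, its hole end roughly towards them; mass about 0.6 to 0.9 kg
- bay_B: fixed grey bay, two black dots on the white label on its back stop. Origin on the table, middle of its open mouth; +x runs into it, y across, z up. Inside 82 wide, walls 8 thick, 32 high, flared for the first 20; no floor. Stop face at x=95. Bridge at x=65 (16 wide, 42 to 50 high) carries the rod. Empty. Block home: its origin at x=35, y=0, +x along the bay's +x; it sticks out 25
- rod_B (a joint): two-dot bay's depth rod: 0 fully raised, grows (m) as pressed straight down, limit 0.029; stays where left (friction 2.5 N). 10 diameter, black knob 32 diameter on top. Starts near 0, its lower end then 38 above the table at bay x=65, y=0. With the block home it bottoms in the hole at 0.022; if the block is not home it stops on its top at 0.006
- rod_B_top (a point): top centre of the two-dot bay's rod knob, 102 above the table when fully raised, 80 when bottomed in the block; press here
- bay_A: grey storage bay with one black dot on its label. Frame and plan as bay_B, walls 24 high, bridge up to 42, rod knob top 72 above the table. Holds the one-dot block, rod down
- bay_C: grey storage bay with three black dots on its label. Frame and plan as bay_B, walls 40 high, bridge up to 58, rod knob top 110 above the table. Empty, rod up: leave it so. The three bays stand side by side, 100 apart, parallel, in any order, in a blue rack 50 high behind and at its ends
- rod_A_top (a point): top of the one-dot bay's rod knob: leave alone
- rod_C_top (a point): top of the three-dot bay's rod knob (110 above the table): leave alone
- block_A: aluminium setting block 120 long (its x), 76 wide (y), 24 high, with one black dot in its top near its -x end; blind hole 22 diameter, 16 deep in its top at x = +30, y = 0 (30 from its +x end). Origin at the centre of its underside. Stored in the one-dot bay: leave it
- block_C: aluminium setting block 120 long (its x), 76 wide (y), 40 high, with three black dots in its top near its -x end; blind hole 22 diameter, 16 deep in its top at x = +30, y = 0 (30 from its +x end). Origin at the centre of its underside. In use as a weight on the drawings: leave it
- hammer: bystander: hammer lying beyond the bays, 260 long, 26 high, steel head 60 wide. Leave it
- stick: bystander: dark stick-lubricant tube, 220 long, 44 square, lying. Leave it
- sander: bystander: electric sander, 190 x 90 x 130 high. Leave it
- pliers: bystander: steel locking pliers lying flat, about 200 long, 16 high. Leave it
- offcut: bystander: aluminium plate offcut 110 x 70 x 8. Leave it
- can: bystander: spray can, 66 diameter, 190 high. Leave it
- tin: bystander: open steel tin, 80 diameter, 100 high. Leave it
Not all that is in view belongs to the job. Leave any pink or turquoise look-alike of the block_B alone.

How it is judged:
By the outcome, as a careful person would: the job done as asked, in the order asked, and still so for the second after the job is handed in, with the robot touching nothing.
It also fails if it takes over 64 s, if anything falls off the work surface, if the arm or the gripper's body presses on something with over 40 N, if the wrist force passes 120 N, or if a joint passes its speed limit or range.

## Working session

There is one attempt and no reset: what is moved stays moved. The work goes in short steps, Python scripts to look and compute and a tool call to move; the robot and the scene stay as the last step left them, time stands still between calls to the robot, and variables do not carry over. Pictures are saved under pics/ and viewed, on a budget of 10 in all, crops included, one or two more only if the job needs it, and the job is handed in when it is done.

Besides the shell and the picture viewer there is one more tool, called after ">>>" as name(argument=value, ...), one argument or row to a line, values as JSON. send_rows: Moves the arm, as the interface text tells. Scaled input: -1 to 1 covers 0.3 m each way for a shift and pi rad each way for a turn. Its arguments: {"type":"object","properties":{"plan":{"type":"array"},"force":{"type":"number"}},"required":["plan"]}

```bash
mkdir -p pics; cat > h.py <<'E'
import numpy as np,cv2
from workcell import sensors,camera,get_calibration,bot,recognise,place_of
def ray(cam,p,z):
    c=get_calibration(cam);R=np.array(c["R"]);t=np.array(c["t"])
    d=R.T@np.array([(p[0]-c["cx"])/c["fx"],(p[1]-c["cy"])/c["fy"],1]);o=-R.T@t
    return o+d*(z-o[2])/d[2]
def proj(cam,X):
    c=get_calibration(cam);v=np.array(c["R"])@np.array(X)+np.array(c["t"])
    return np.array([c["fx"]*v[0]/v[2]+c["cx"],c["fy"]*v[1]/v[2]+c["cy"]])
E
python3 - <<'E'
from h import *
for c in("top","side"):
    cv2.imwrite(f"pics/{c}0.png",camera(c))
    for n,z in(("block_B",0),("bay_B",0),("rod_B_top",.102),("bay_A",0),("bay_C",0),("block_C",0)):
        print(c,n,[(np.round(d["point"]),round(d["p"],2),np.round(ray(c,d["point"],z)[:2],3)) for d in place_of(n,c)[:3]])
print(sensors.get_obs())
E
```

```text
top block_B [(array([352., 278.]), 0.78, array([ 0.283, -0.213])), (array([409., 299.]), 0.64, array([ 0.216, -0.4  ])), (array([325., 205.]), 0.59, array([ 0.526, -0.126]))]
top bay_B [(array([240., 229.]), 0.93, array([0.445, 0.156]))]
top rod_B_top [(array([216., 228.]), 0.67, array([0.445, 0.222]))]
top bay_A [(array([241., 167.]), 0.89, array([0.655, 0.156])), (array([243., 129.]), 0.39, array([0.786, 0.15 ]))]
top bay_C [(array([241., 200.]), 0.8, array([0.544, 0.157]))]
top block_C [(array([422., 221.]), 0.95, array([ 0.475, -0.452]))]
side block_B [(array([353., 204.]), 0.9, array([ 0.273, -0.211])), (array([284., 204.]), 0.68, array([ 0.522, -0.129])), (array([376., 177.]), 0.66, array([ 0.206, -0.413]))]
side bay_B [(array([279., 263.]), 0.92, array([0.454, 0.158]))]
side rod_B_top [(array([280., 256.]), 0.63, array([0.437, 0.216])), (array([215., 328.]), 0.57, array([0.521, 0.488]))]
side bay_A [(array([224., 248.]), 0.67, array([0.648, 0.15 ]))]
side bay_C [(array([255., 256.]), 0.69, array([0.539, 0.153])), (array([215., 246.]), 0.48, array([0.679, 0.15 ]))]
side block_C [(array([314., 161.]), 0.58, array([ 0.478, -0.452]))]
{'time': 0.7, 'q': array([-6.68666560e+01,  4.97808437e+00,  1.00801845e+01,  9.50976741e+01,
       -1.54707676e-03,  9.00002151e+01]), 'qd': array([-0.03402868, -0.02879486, -0.08839688,  0.21279104,  0.0936069 ,
        0.03167004]), 'joint_efforts': array([ 2.13824358e-03, -5.19964278e+01,  4.64783621e+01,  1.39328382e-03,
        1.08570489e-04, -4.83547853e-05]), 'ee_pos': array([ 0.21608105, -0.5057987 ,  0.23130964]), 'tcp_rot': array([ 1.79998453e+02, -4.42608882e-03, -6.68668711e+01]), 'wrist_force': array([ 0.11962523,  0.52666009, -0.11512436]), 'torque': array([ 0.00910905, -0.00223651, -0.03792462]), 'opening': 0.08533190119061247}
```

View pics/top0.png

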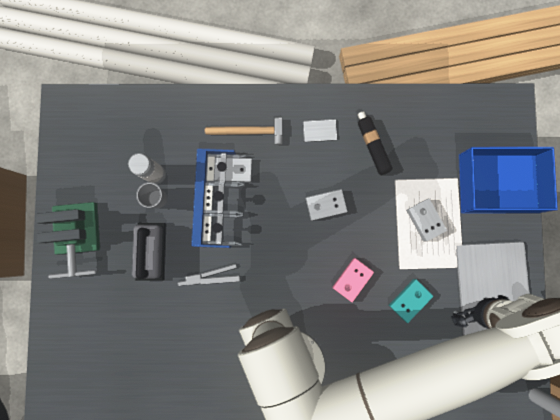

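View pics/side0.png

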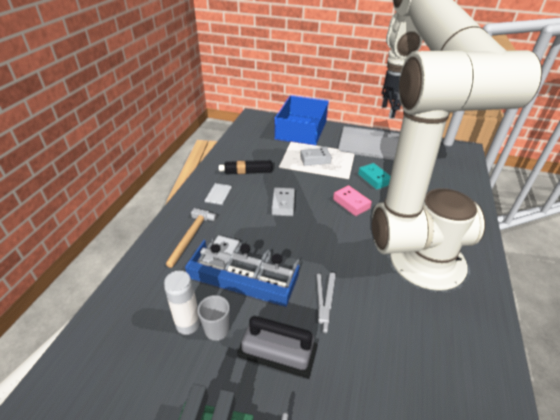

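```bash
python3 - <<'E'
from h import *
t=cv2.imread("pics/top0.png")[140:255,185:360];s=cv2.imread("pics/side0.png")[180:310,175:310]
a=cv2.resize(t,None,fx=4.4,fy=4.4,interpolation=cv2.INTER_CUBIC)
cv2.imwrite("pics/c1.png",a[:600,:800])
cv2.imwrite("pics/c2.png",cv2.resize(s,None,fx=4.5,fy=4.5,interpolation=cv2.INTER_CUBIC))
E
```

```text
(no output)
```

View pics/c1.png

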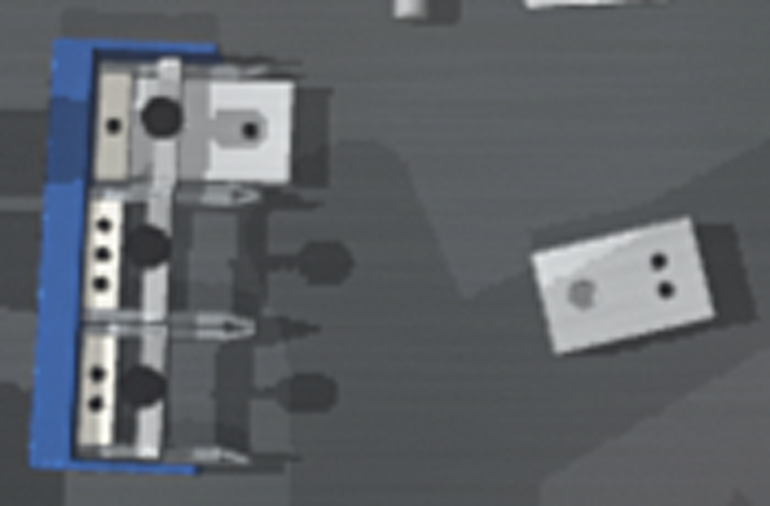

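View pics/c2.png

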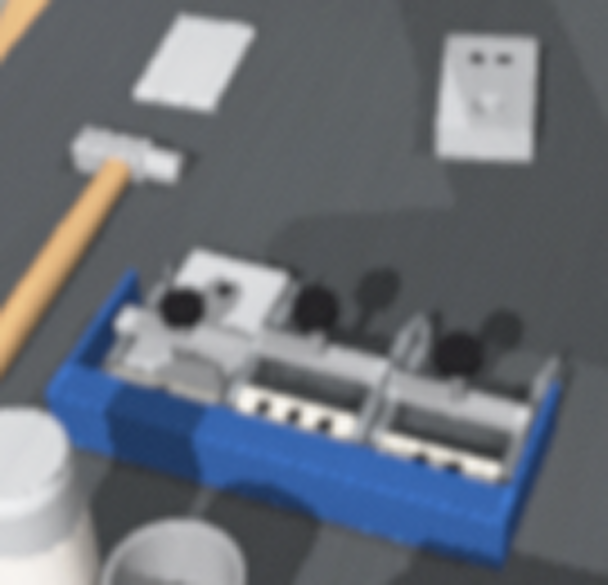

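```bash
python3 - <<'E'
from h import *
t=cv2.imread("pics/top0.png");g=t.max(2).astype(int);sp=g-t.min(2)
m=((g>125)&(sp<30)).astype(np.uint8);w=np.zeros_like(m);w[185:225,300:352]=m[185:225,300:352]
c=max(cv2.findContours(w,0,1)[0],key=cv2.contourArea).reshape(-1,2)
P=np.array([ray("top",p,.032)[:2] for p in c]);r=cv2.minAreaRect((P*1000).astype(np.float32));print("block",r)
for n,(u,v),z in(("B",(218,227.5),.102),("C",(218.9,195.9),.110),("A",(221.8,166.6),.072)):
    k=np.zeros(g.shape,np.uint8);cv2.circle(k,(int(u+.5),int(v+.5)),7,1,-1)
    k=((g<45)&(k>0));ys,xs=np.nonzero(k);print(n,k.sum(),xs.mean(),ys.mean(),ray("top",(xs.mean(),ys.mean()),z),ray("top",(u,v),z))
C=lambda x,y:(185+x/4.4-.4,140+y/4.4-.4)
for n,p,z in(("wallB mouth lo",(250,460),.032),("wallB/C mouth",(252,327),.04),("wallC/A mouth",(258,195),.04),("rackL",(30,465),.05),("rackT",(52,40),.05),("dotsB",(96,389),.032),("hole",(582,294),.032),("dots",(663,275),.032)):
    print(n,ray("top",C(*p),z)[:2].round(4))
for d in place_of("rod_A_top","top")[:2]+place_of("rod_C_top","top")[:2]:print(d)
c=get_calibration("top");print(-np.array(c["R"]).T@c["t"],c["fx"])
E
```

```text
block ((525.8289184570312, -126.65815734863281), (77.78221893310547, 121.78130340576172), 13.025243759155273)
B 0 nan nan [nan nan nan] [0.44550627 0.21593993 0.102     ]
C 0 nan nan [nan nan nan] [0.54376311 0.21336209 0.11      ]
A 0 nan nan [nan nan nan] [0.64363994 0.21095782 0.072     ]
wallB mouth lo [0.3952 0.1492]
wallB/C mouth [0.4933 0.1479]
wallC/A mouth [0.5921 0.1444]
rackL [0.3911 0.3084]
rackT [0.7074 0.2982]
dotsB [0.4478 0.2642]
hole [ 0.5188 -0.0973]
dots [ 0.5331 -0.1578]
{'point': [222.6, 161.9], 'p': 0.67}
{'point': [422.3, 222.1], 'p': 0.62}
{'point': [219.1, 197.4], 'p': 0.46}
[3.63950666e-01 1.36428539e-03 1.54965436e+00] 464.7473733387152<stdin>:8: RuntimeWarning: Mean of empty slice.
  ret = ret.dtype.type(ret / rcount)
```

```bash
cat >> h.py <<'E'
def go(x,y,z,yaw,pose=None):
    o=sensors.get_obs();p,w=(o["ee_pos"],o["tcp_rot"][2]) if pose is None else (np.array(pose[:3]),pose[3])
    a=np.radians(w);d=np.array([x,y,z])-p
    s=np.array([d[0]*np.cos(a)+d[1]*np.sin(a),d[0]*np.sin(a)-d[1]*np.cos(a),-d[2]])/.3
    print("shift",s.round(4),"rz",round(-((yaw-w+180)%360-180)/180,4))
    return (x,y,z,yaw)
E
python3 - <<'E'
from h import *
p=go(.5352,-.1676,.12,13.)
go(.5352,-.1676,.0,13.,p)
E
```

```text
shift [-0.6187 -1.421   0.371 ] rz -0.4437
shift [0.  0.  0.4] rz -0.0
```

>>> send_rows(
  plan=[
    [[-0.31,-0.71,0.185],[0,0,-0.222],-1],
    [[-0.31,-0.71,0.185],[0,0,-0.222],-1],
    [[-0.31,-0.71,0.185],[0,0,-0.222],-1],
    [[-0.31,-0.71,0.185],[0,0,-0.222],-1],
    [[-0.31,-0.71,0.185],[0,0,-0.222],-1],
    [[-0.31,-0.71,0.185],[0,0,-0.222],-1],
    [[-0.31,-0.71,0.185],[0,0,-0.222],-1],
  ],
  force=25,
)

```text
time: 1.5
ee_pos: [0.3758, -0.336, 0.1758]
tcp_rot: [180.0, 0.0, -26.8]
wrist_force: [0.8, -0.8, 0.1]
opening: 0.0854
```

```bash
python3 - <<'E'
from h import *
print(sensors.get_obs()["ee_pos"],sensors.get_obs()["tcp_rot"])
go(.5352,-.1676,.12,13.)
E
```

```text
[ 0.37577291 -0.33598003  0.17576705] [ 1.79989066e+02  1.38854773e-02 -2.68370905e+01]
shift [ 0.2208 -0.7407  0.1859] rz -0.2213
```

>>> send_rows(
  plan=[
    [[0.221,-0.741,0.186],[0,0,-0.2213],-1],
    [[0.221,-0.741,0.186],[0,0,-0.2213],-1],
    [[0.221,-0.741,0.186],[0,0,-0.2213],-1],
    [[0.221,-0.741,0.186],[0,0,-0.2213],-1],
    [[0.221,-0.741,0.186],[0,0,-0.2213],-1],
    [[0.221,-0.741,0.186],[0,0,-0.2213],-1],
    [[0.221,-0.741,0.186],[0,0,-0.2213],-1],
    [[0.221,-0.741,0.186],[0,0,-0.2213],-1],
  ],
)

```text
time: 2.3
ee_pos: [0.5347, -0.1699, 0.1206]
tcp_rot: [180.0, -0.0, 12.7]
wrist_force: [-0.5, -0.9, -0.4]
opening: 0.0851
```

```bash
python3 - <<'E'
from h import *
go(.5352,-.1676,.0,13.)
t=camera("top");s=camera("side")
a=cv2.resize(t[150:280,240:400],(640,520),interpolation=3)
b=s[130:240,220:360]
cv2.imwrite("pics/s1.png",cv2.resize(b,(700,550),interpolation=3))
E
```

```text
shift [ 0.0034 -0.0069  0.402 ] rz -0.0014
```

View pics/s1.png

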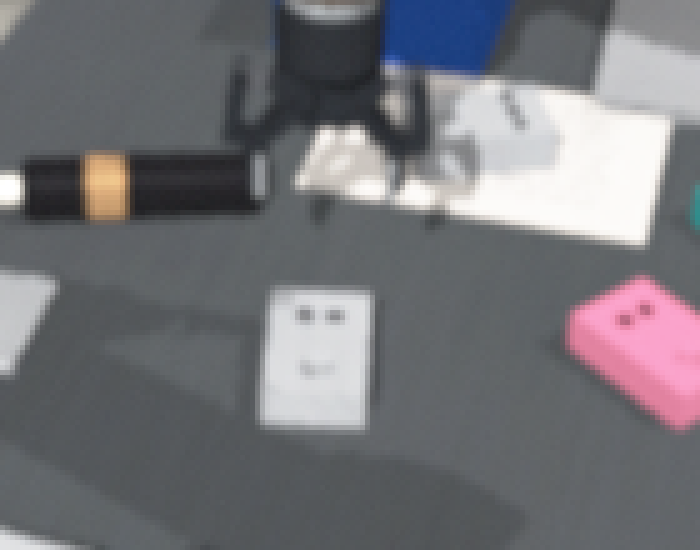

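>>> send_rows(
  plan=[
    [[0.0034,-0.007,0.15],[0,0,-0.0014],-1],
    [[0.0034,-0.007,0.29],[0,0,-0.0014],-1],
    [[0.0034,-0.007,0.325],[0,0,-0.0014],-1],
    [[0.0034,-0.007,0.34],[0,0,-0.0014],-1],
    [[0.0034,-0.007,0.345],[0,0,-0.0014],-1],
  ],
)

```text
time: 2.9
ee_pos: [0.5362, -0.1667, 0.018]
tcp_rot: [179.9, -0.1, 13.1]
wrist_force: [0.3, -0.3, 0.8]
opening: 0.0857
```

>>> send_rows(
  plan=[
    [[0,0,0.012],[0,0,0],-1],
    [[0,0,0.025],[0,0,0],-1],
    [[0,0,0.025],[0,0,0],-1],
  ],
)

```text
time: 3.2
ee_pos: [0.5359, -0.1661, 0.0093]
tcp_rot: [180.0, -0.0, 13.2]
wrist_force: [-0.6, -0.6, 0.3]
opening: 0.0853
```

>>> send_rows(
  plan=[
    [[0,0,0.012],[0,0,0],-1],
    [[0,0,0.025],[0,0,0],-1],
    [[0,0,0.025],[0,0,0],0.3],
    [[0,0,0.025],[0,0,0],0.3],
    [[0,0,0.025],[0,0,0],0.3],
    [[0,0,0.025],[0,0,0],0.3],
  ],
  force=25,
)

```text
time: 3.8
ee_pos: [0.5352, -0.1659, 0.001]
tcp_rot: [-180.0, 0.1, 13.2]
wrist_force: [-1.1, -1.1, -5.2]
opening: 0.075
```

```bash
python3 - <<'E'
from h import *
o=sensors.get_obs();print(o["ee_pos"],o["tcp_rot"],o["opening"],o["wrist_force"])
d=np.array([np.sin(np.radians(1.6)),np.cos(np.radians(1.6))]);m=np.array([.4455,.216])-.065*d
def tgt(X,z=o["ee_pos"][2]): # block origin at bay X, grip at block x=-42
    g=m+(X-.042)*d;return go(g[0],g[1],z,-1.6)
for X in(-.075,-.045,.018):print(X,tgt(X))
E
```

```text
[ 0.53519793 -0.16592236  0.00095027] [-1.79968771e+02  6.15539129e-02  1.31831829e+01] 0.07500929671100183 [-1.10771213 -1.05456826 -5.15605456]
shift [-0.1556 -0.7211 -0.    ] rz 0.0821
-0.075 (np.float64(0.44041826175231047), np.float64(0.03407095906265553), np.float64(0.0009502735395749626), -1.6)
shift [-0.1301 -0.8178 -0.    ] rz 0.0821
-0.045 (np.float64(0.44125591091401756), np.float64(0.06405926251386616), np.float64(0.0009502735395749626), -1.6)
shift [-0.0765 -1.0209 -0.    ] rz 0.0821
0.018 (np.float64(0.44301497415360236), np.float64(0.12703469976140846), np.float64(0.0009502735395749626), -1.6)
```

>>> send_rows(
  plan=[
    [[0,-0.03,0.003],[0,0,0],0.3],
    [[-0.02,-0.1,0.003],[0,0,0.01],0.3],
    [[-0.04,-0.19,0.003],[0,0,0.02],0.3],
    [[-0.06,-0.28,0.003],[0,0,0.03],0.3],
    [[-0.08,-0.37,0.003],[0,0,0.04],0.3],
    [[-0.1,-0.46,0.003],[0,0,0.05],0.3],
    [[-0.12,-0.55,0.003],[0,0,0.06],0.3],
    [[-0.14,-0.64,0.003],[0,0,0.075],0.3],
    [[-0.1556,-0.71,0.003],[0,0,0.0821],0.3],
    [[-0.1556,-0.721,0.003],[0,0,0.0821],0.3],
  ],
)

```text
time: 4.8
ee_pos: [0.4402, 0.0353, 0.0009]
tcp_rot: [180.0, -0.0, -1.5]
wrist_force: [-0.9, -3.7, -1.1]
opening: 0.0754
```

```bash
python3 - <<'E'
from h import *
o=sensors.get_obs();print(o["ee_pos"],o["tcp_rot"],o["opening"],o["wrist_force"])
t=camera("top");cv2.imwrite("pics/t2raw.png",t)
cv2.imwrite("pics/t2.png",cv2.resize(t[150:250,190:320],(780,600),interpolation=3))
d=np.array([np.sin(np.radians(1.6)),np.cos(np.radians(1.6))]);m=np.array([.4455,.216])-.065*d
n=np.array([d[1],-d[0]])
f=lambda X,Y,z:((proj("top",[*(m+X*d-Y*n),z])-[190,150])*6+2.5).round()
print([f(-.015,y,.032) for y in(.038,-.038)],[f(-.135,y,.032) for y in(.038,-.038)],f(.02,.045,.032),f(.02,-.045,.032),f(.065,0,.102))
E
```

```text
[0.44017064 0.03525767 0.00091464] [ 1.79994745e+02 -2.19755853e-02 -1.50901914e+00] 0.07537891965473546 [-0.85657227 -3.65722406 -1.10759441]
[array([334., 549.]), array([339., 409.])] [array([554., 555.]), array([558., 416.])] [269. 560.] [275. 395.] [170. 468.]
```

View pics/t2.png

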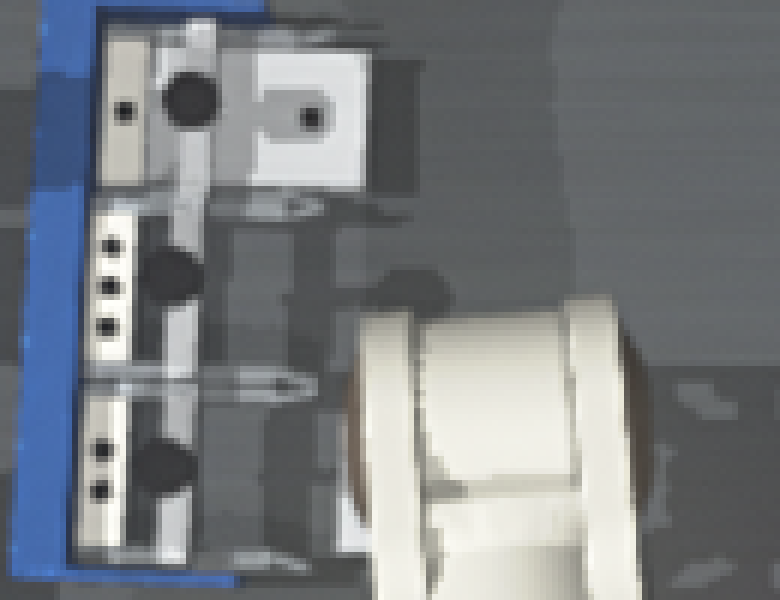

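```bash
python3 - <<'E'
from h import *
p=go(.4416,.079,.0009,-1.6)
go(.443,.126,.0009,-1.6,p)
E
```

```text
shift [ 1.000e-04 -1.464e-01 -1.000e-04] rz 0.0008
shift [ 0.0003 -0.1567 -0.    ] rz -0.0
```

>>> send_rows(
  plan=[
    [[0,-0.03,0],[0,0,0.0005],0.3],
    [[0,-0.06,0],[0,0,0.0005],0.3],
    [[0,-0.09,0],[0,0,0.0005],0.3],
    [[0,-0.12,0],[0,0,0.0005],0.3],
    [[0,-0.146,0],[0,0,0.0005],0.3],
    [[0,-0.146,0],[0,0,0.0005],0.3],
  ],
)

```text
time: 5.45
ee_pos: [0.4428, 0.0787, 0.0009]
tcp_rot: [-179.9, -0.0, -1.6]
wrist_force: [1.2, 3.9, 1.9]
opening: 0.0754
```

>>> send_rows(
  plan=[
    [[0,-0.03,0],[0,0,0],0.3],
    [[0,-0.06,0],[0,0,0],0.3],
    [[0,-0.09,0],[0,0,0],0.3],
    [[0,-0.12,0],[0,0,0],0.3],
    [[0,-0.155,0],[0,0,0],0.3],
    [[0,-0.155,0],[0,0,0],0.3],
  ],
)

```text
time: 6.05
ee_pos: [0.4439, 0.1251, 0.0009]
tcp_rot: [-179.9, -0.0, -1.7]
wrist_force: [0.5, 4.3, 2.1]
opening: 0.0752
```

>>> send_rows(
  plan=[
    [[0,0,0],[0,0,0],-1],
    [[0,0,0],[0,0,0],-1],
    [[0,0,0],[0,0,0],-1],
    [[0,0,-0.03],[0,0,0],-1],
    [[0,0,-0.1],[0,0,0],-1],
    [[0,0,-0.2],[0,0,0],-1],
    [[0,0.15,-0.2],[0,0,0],1],
    [[0,0.15,-0.2],[0,0,0],1],
    [[0,0.15,-0.2],[0,0,0],1],
    [[0,0.15,-0.2],[0,0,0],1],
  ],
)

```text
time: 7.05
ee_pos: [0.4422, 0.0795, 0.0607]
tcp_rot: [-180.0, -0.0, -1.7]
wrist_force: [-0.4, 0.5, -0.3]
opening: 0.028
```

```bash
python3 - <<'E'
from h import *
go(.4417,.081,.012,-1.6)
E
```

```text
shift [-0.0017 -0.0051  0.1624] rz -0.0006
```

>>> send_rows(
  plan=[
    [[0,0,0],[0,0,0],1],
    [[0,0,0.08],[0,0,0],1],
    [[0,0,0.14],[0,0,0],1],
    [[0,0,0.16],[0,0,0],1],
    [[0,-0.03,0.16],[0,0,0],1],
    [[0,-0.05,0.16],[0,0,0],1],
    [[0,-0.07,0.16],[0,0,0],1],
    [[0,-0.08,0.16],[0,0,0],1],
    [[0,-0.09,0.16],[0,0,0],1],
    [[0,-0.1,0.16],[0,0,0],1],
  ],
)

```text
time: 8.05
ee_pos: [0.4434, 0.1092, 0.0133]
tcp_rot: [180.0, -0.1, -1.7]
wrist_force: [-0.3, -5.8, 1.4]
opening: 0.0002
```

>>> send_rows(
  plan=[
    [[0,-0.007,0],[0,0,0],1],
    [[0,-0.013,0],[0,0,0],1],
    [[0,-0.013,0],[0,0,0],1],
  ],
)

```text
time: 8.35
ee_pos: [0.4436, 0.1132, 0.0133]
tcp_rot: [180.0, -0.1, -1.7]
wrist_force: [-0.4, -4.9, 1.3]
opening: -0.0003
```

>>> send_rows(
  plan=[
    [[0,-0.005,0],[0,0,0],1],
    [[0,-0.01,0],[0,0,0],1],
    [[0,-0.01,0],[0,0,0],1],
  ],
)

```text
time: 8.65
ee_pos: [0.4437, 0.116, 0.0132]
tcp_rot: [180.0, -0.1, -1.7]
wrist_force: [-0.5, -6.2, 2.4]
opening: -0.0003
```

Still sliding; continue in small steps.

>>> send_rows(
  plan=[
    [[0,-0.005,0],[0,0,0],1],
    [[0,-0.01,0],[0,0,0],1],
    [[0,-0.01,0],[0,0,0],1],
  ],
)

```text
time: 8.95
ee_pos: [0.4438, 0.1189, 0.0133]
tcp_rot: [180.0, -0.1, -1.7]
wrist_force: [0.8, -5.9, 2.8]
opening: 0.0001
```

>>> send_rows(
  plan=[
    [[0,-0.004,0],[0,0,0],1],
    [[0,-0.007,0],[0,0,0],1],
    [[0,-0.007,0],[0,0,0],1],
  ],
)

```text
time: 9.25
ee_pos: [0.4438, 0.1199, 0.0133]
tcp_rot: [179.8, -0.1, -1.7]
wrist_force: [-0.5, -13.6, 5.6]
opening: -0.0001
```

>>> send_rows(
  plan=[
    [[0,-0.003,0],[0,0,0],1],
    [[0,-0.005,0],[0,0,0],1],
    [[0,-0.005,0],[0,0,0],1],
  ],
)

```text
time: 9.55
ee_pos: [0.4437, 0.12, 0.0133]
tcp_rot: [179.6, -0.1, -1.8]
wrist_force: [-1.1, -21.8, 7.7]
opening: -0.0001
```

>>> send_rows(
  plan=[
    [[0,0.03,0],[0,0,0],1],
    [[0,0.08,0],[0,0,0],1],
    [[0,0.1,-0.1],[0,0,0],1],
    [[0,0.2,-0.25],[0,0,0],1],
    [[0,0.35,-0.4],[0,0,0],1],
    [[0,0.45,-0.43],[0,0,0],1],
    [[0,0.45,-0.43],[0,0,0],1],
  ],
)

```text
time: 10.25
ee_pos: [0.4409, -0.0154, 0.1454]
tcp_rot: [-180.0, -0.4, -1.9]
wrist_force: [0.6, -0.6, -0.2]
opening: 0.0003
```

```bash
python3 - <<'E'
from h import *
o=sensors.get_obs();print(o["ee_pos"],o["wrist_force"])
t=camera("top");s=camera("side")
a=cv2.resize(t[150:250,190:270],(480,600),interpolation=3);b=cv2.resize(s[215:315,230:310],(320,400),interpolation=3)
im=np.zeros((600,800,3),np.uint8);im[:,:480]=a;im[:400,480:]=b;cv2.imwrite("pics/t3.png",im)
for n in("rod_B_top","rod_C_top"):
  for c in("top","side"):
    print(n,c,[(np.round(x["point"],1),round(x["p"],2),ray(c,x["point"],.102 if n[4]=="B" else .11)[:2].round(4)) for x in place_of(n,c)[:2]])
print(place_of("block_B","top")[:3])
E
```

```text
[ 0.44094577 -0.01539417  0.14540003] [ 0.58821776 -0.59430567 -0.17296155]
rod_B_top top [(array([214.3, 229.3]), 0.61, array([0.4399, 0.2274]))]
rod_B_top side [(array([279.1, 256.1]), 0.46, array([0.4384, 0.2178]))]
rod_C_top top [(array([219.8, 196.5]), 0.66, array([0.5419, 0.2105]))]
rod_C_top side [(array([245.8, 249.8]), 0.39, array([0.536 , 0.2302]))]
[{'point': [352.6, 276.1], 'p': 0.88}, {'point': [229.8, 228.2], 'p': 0.68}, {'point': [319.5, 128.1], 'p': 0.47}]
```

View pics/t3.png

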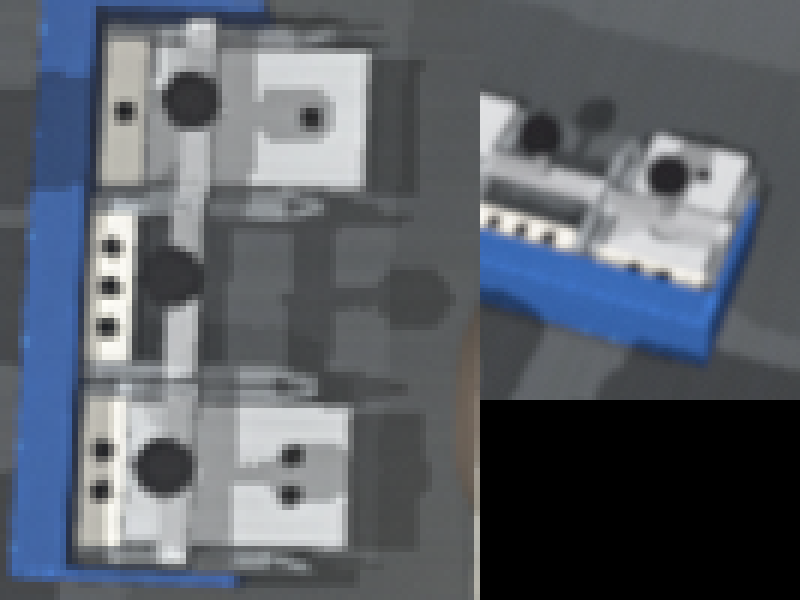

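```bash
python3 - <<'E'
from h import *
print(ray("top",(217.1,227.3),.102),ray("side",(276.6,258.9),.102))
go(.4455,.2175,.13,-1.6)
E
```

```text
[0.44612965 0.2187558  0.102     ] [0.4421541  0.23031293 0.102     ]
shift [-0.     -0.7629  0.036 ] rz 0.0
```

>>> send_rows(
  plan=[
    [[0,-0.15,0.036],[0,0,0],1],
    [[0,-0.3,0.036],[0,0,0],1],
    [[0,-0.45,0.036],[0,0,0],1],
    [[0,-0.6,0.036],[0,0,0],1],
    [[0,-0.72,0.036],[0,0,0],1],
    [[0,-0.765,0.036],[0,0,0],1],
    [[0,-0.765,0.036],[0,0,0],1],
    [[0,-0.765,0.08],[0,0,0],1],
    [[0,-0.765,0.11],[0,0,0],1],
    [[0,-0.765,0.11],[0,0,0],1],
  ],
)

```text
time: 11.6
ee_pos: [0.4454, 0.2157, 0.1065]
tcp_rot: [179.9, 0.1, -1.8]
wrist_force: [-1.0, -0.2, 0.5]
opening: 0.0
```

>>> send_rows(
  plan=[
    [[0,-0.006,0.015],[0,0,0],1],
    [[0,-0.006,0.025],[0,0,0],1],
    [[0,-0.006,0.035],[0,0,0],1],
    [[0,-0.006,0.045],[0,0,0],1],
    [[0,-0.006,0.045],[0,0,0],1],
  ],
)

```text
time: 12.1
ee_pos: [0.4463, 0.2189, 0.0948]
tcp_rot: [180.0, 0.0, -1.7]
wrist_force: [-0.6, -0.8, -0.1]
opening: -0.0003
```

>>> send_rows(
  plan=[
    [[0,0,0.008],[0,0,0],1],
    [[0,0,0.016],[0,0,0],1],
    [[0,0,0.024],[0,0,0],1],
    [[0,0,0.03],[0,0,0],1],
    [[0,0,0.03],[0,0,0],1],
  ],
)

```text
time: 12.6
ee_pos: [0.4462, 0.219, 0.0857]
tcp_rot: [180.0, 0.0, -1.7]
wrist_force: [0.2, 0.1, 0.0]
opening: 0.0004
```

```bash
python3 - <<'E'
from h import *
s=camera("side");t=camera("top")
im=np.zeros((560,800,3),np.uint8);im[:,:400]=cv2.resize(s[200:312,240:320],(400,560),interpolation=3);im[:,400:]=cv2.resize(t[170:282,190:270],(400,560),interpolation=3)
cv2.imwrite("pics/s4.png",im);print(sensors.get_obs()["wrist_force"],proj("side",[.4462,.219,.0857]))
E
```

```text
[-0.90278673 -0.36580665 -0.0312316 ] [276.3313504  259.55974804]
```

View pics/s4.png

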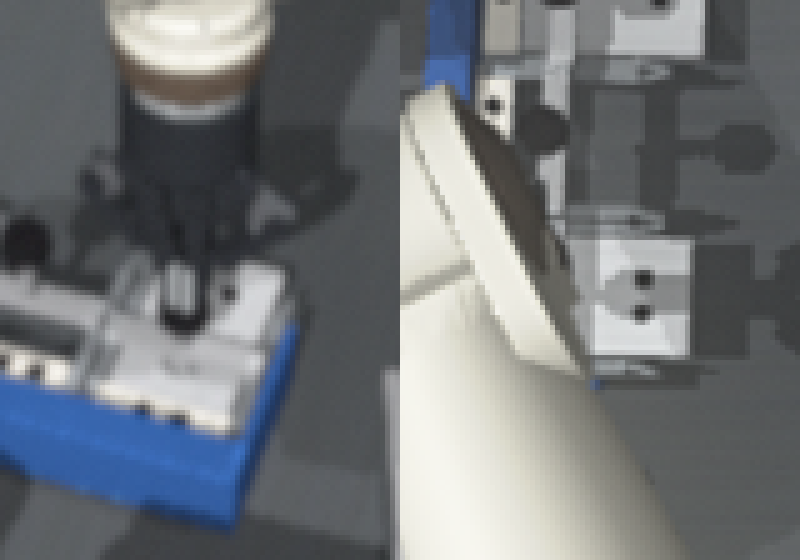

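>>> send_rows(
  plan=[
    [[0,0,0.007],[0,0,0],1],
    [[0,0,0.014],[0,0,0],1],
    [[0,0,0.018],[0,0,0],1],
    [[0,0,0.018],[0,0,0],1],
  ],
)

```text
time: 13.1
ee_pos: [0.4462, 0.2189, 0.0804]
tcp_rot: [180.0, 0.0, -1.7]
wrist_force: [-0.1, -0.2, 0.1]
opening: 0.0001
```

>>> send_rows(
  plan=[
    [[0,0,0.003],[0,0,0],1],
    [[0,0,0.006],[0,0,0],1],
    [[0,0,0.006],[0,0,0],1],
  ],
)

```text
time: 13.4
ee_pos: [0.4463, 0.2189, 0.0799]
tcp_rot: [-180.0, -0.0, -1.7]
wrist_force: [-3.4, -1.8, 9.5]
opening: -0.0
```

>>> send_rows(
  plan=[
    [[0,0,0.003],[0,0,0],1],
    [[0,0,0.005],[0,0,0],1],
    [[0,0,0.005],[0,0,0],1],
  ],
)

```text
time: 13.7
ee_pos: [0.4465, 0.219, 0.0798]
tcp_rot: [-180.0, -0.1, -1.7]
wrist_force: [-7.1, -3.5, 19.4]
opening: -0.0002
```

>>> send_rows(
  plan=[
    [[0,0,-0.03],[0,0,0],1],
    [[0,0,-0.1],[0,0,0],1],
    [[0,0,-0.25],[0,0,0],1],
    [[0,0.1,-0.35],[0,0,0],1],
    [[0,0.25,-0.35],[0,0,0],1],
    [[0,0.4,-0.35],[0,0,0],1],
    [[0,0.55,-0.35],[0,0,0],1],
    [[0,0.7,-0.35],[0,0,0],1],
    [[0,0.8,-0.35],[0,0,0],1],
    [[0,0.8,-0.35],[0,0,0],1],
  ],
)

```text
time: 14.7
ee_pos: [0.439, -0.0238, 0.1825]
tcp_rot: [180.0, -0.0, -1.9]
wrist_force: [-0.4, 1.8, -0.6]
opening: -0.0003
```

```bash
python3 - <<'E'
from h import *
s=camera("side");t=camera("top");print(sensors.get_obs()["wrist_force"],sensors.get_obs()["ee_pos"])
im=np.zeros((560,800,3),np.uint8);im[:,:400]=cv2.resize(s[200:312,240:320],(400,560),interpolation=3);im[:,400:]=cv2.resize(t[150:262,190:270],(400,560),interpolation=3)
cv2.imwrite("pics/s5.png",im)
E
```

```text
[1.26898004 0.56421772 0.43605972] [ 0.43920313 -0.02138863  0.18242027]
```

View pics/s5.png

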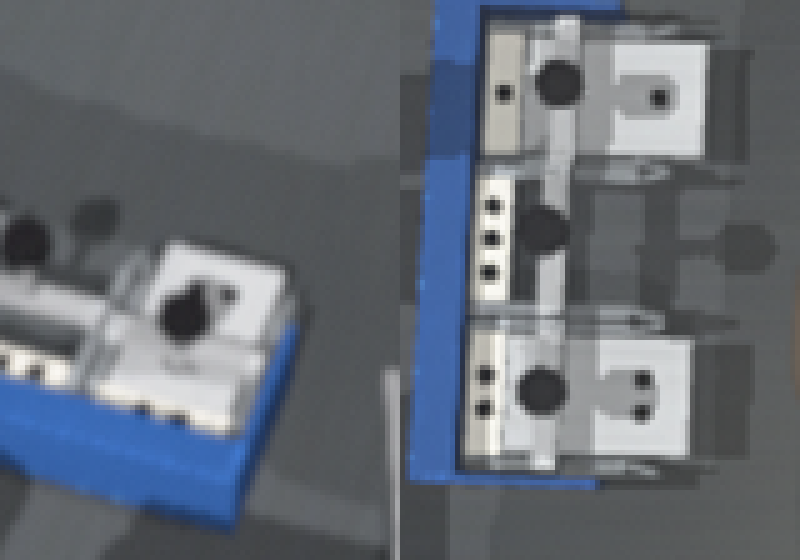

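The block is home, with its rear edge at about column 690 in the top crop. The two-dot knob is now down: in the side crop it sits at (185,315), closer to the bridge than before. The three-dot and one-dot bays look unchanged.

```bash
python3 -c "
from h import *
print(bot.job_done())"
```

```text
the job is handed in; nothing more can be done
None
```

The two-dot block is back in the two-dot bay and its depth rod is pressed down. I handed the job in at about 15 s, and no verdict is reported.

- **Block:** I gripped it lightly by its sides and slid it along the table, hole end first, into the bay. I then pushed its rear with shut fingers until it stopped, where the force rose from about 6 N to 22 N with no further movement. The top picture then showed its rear edge where about 25 mm of overhang should put it.
- **Lifting:** While gripping, the wrist briefly read about 5 N of upward pull, less than the block's weight. I lowered the command slightly before sliding, and no picture showed the block off the table.
- **Rod:** I pressed until it stopped with the tool at 79.8 mm, against 80 expected, with 19 N on the wrist. Then I let go and backed away clear.
- **Disagreements:** The wrist showed almost no force during the rod's travel, where about 2.5 N of friction was expected. The stop height and the last pictures still show the rod bottomed. One side-camera reading of the knob was about 12 mm off the top camera's, so I used the top camera's.
- **Everything else:** In the last picture the one-dot and three-dot bays look unchanged. I didn't picture the rest of the table closely again; the arm only passed above it.

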